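Nest the measuring cups in the saucer

TASK

Put the measuring cups away as one nest: stand the largest upright in the round grey saucer, then set each next smaller cup inside the one before, down to the smallest, every cup sitting flat on the floor of the one below. Set them down gently without dropping them, and leave the tub, the carton and the hole punch where they are.

Things in the scene. Friction and masses are not known exactly. Their poses are not given: they have to be found in the camera images.
- cup_large: The largest of 4 round steel measuring cups: foot 100, rim 112 mm across, 46 high; inside 96 at the floor, 106 at the mouth; base 8 thick. About 0.22 kg. Origin: underside centre, z up, x along the flat black handle (12 wide, z 40-46, ends at x 112). Pinch it at x 90, z 43, clear of larger rims when nested.
- cup_medium: The second largest of 4 round steel measuring cups: foot 78, rim 90 mm across, 46 high; inside 74 at the floor, 84 at the mouth; base 8 thick. About 0.17 kg. Seated in the largest it stands 8 mm higher; its handle clears that rim and handle. Origin: underside centre, z up, x along the flat black handle (12 wide, z 40-46, ends at x 112). Pinch it at x 90, z 43, clear of larger rims when nested.
- cup_small: The third largest of 4 round steel measuring cups: foot 56, rim 68 mm across, 46 high; inside 52 at the floor, 62 at the mouth; base 8 thick. About 0.13 kg. Seated in the second it stands 8 mm higher. Origin: underside centre, z up, x along the flat black handle (12 wide, z 40-46, ends at x 112). Pinch it at x 90, z 43, clear of larger rims when nested.
- cup_tiny: The smallest of 4 round steel measuring cups: foot 34, rim 46 mm across, 46 high; inside 30 at the floor, 40 at the mouth; base 8 thick. About 0.10 kg. Seated in the third it stands 8 mm higher. Origin: underside centre, z up, x along the flat black handle (12 wide, z 40-46, ends at x 112). Pinch it at x 90, z 43, clear of larger rims when nested.
- saucer: Low round grey plastic saucer fixed to the table, outer diameter 132 mm, wall 3 mm, rim 10 mm above the table, floor 4 mm thick, inside diameter 123 mm at the floor. Origin: centre of its underside, z up
- tub: Bystander: closed white round tub, diameter 80 mm, 90 mm high, beyond the cups; loose. Origin: centre of its underside
- carton: Bystander: small brown cardboard carton with a white band, 70 x 130 x 70 mm high, between the cups and the robot; loose. Origin: centre of its underside
- hole_punch: Bystander: black office hole punch, 115 x 70 x 57 mm high, beyond the cups; loose. Origin: centre of its underside

How it is judged (in metres and radians):
On the way, in this order (a step that is already met when the one before it is completed fails the run):
1. the largest cup stands flat in the saucer, released (horizontal distance between cup_large and saucer below 0.015 m and z of cup_large in the frame of saucer between 0.001 and 0.007 m and angle between cup_large's own z axis and vertical below 0.08 rad and contact force between cup_large and the fingers below 0.1 N), for 0.2 s.
2. the second largest is seated in the largest, released (horizontal distance between cup_medium and cup_large below 0.012 m and z of cup_medium in the frame of cup_large between 0.005 and 0.011 m and angle between cup_medium's own z axis and vertical below 0.08 rad and contact force between cup_medium and the fingers below 0.1 N), for 0.2 s.
3. the third is seated in the second, released (horizontal distance between cup_small and cup_medium below 0.012 m and z of cup_small in the frame of cup_medium between 0.005 and 0.011 m and angle between cup_small's own z axis and vertical below 0.08 rad and contact force between cup_small and the fingers below 0.1 N), for 0.2 s.
4. the smallest is seated in the third, released (horizontal distance between cup_tiny and cup_small below 0.012 m and z of cup_tiny in the frame of cup_small between 0.005 and 0.011 m and angle between cup_tiny's own z axis and vertical below 0.08 rad and contact force between cup_tiny and the fingers below 0.1 N), for 0.2 s.
At the end, for the whole second after the job is handed in: The largest cup stands flat on the saucer's floor (centres within 15 mm), and each smaller cup sits on the inner floor of the next larger one (centres within 12 mm, height within 3 mm of seated), all upright within 0.08 rad, at rest and released (horizontal distance between cup_large and saucer below 0.015 m and z of cup_large in the frame of saucer between 0.001 and 0.007 m and angle between each of cup_large, cup_medium, cup_small, cup_tiny's own z axis and vertical below 0.08 rad and linear speed of each of cup_large, cup_medium, cup_small, cup_tiny below 0.02 m/s and horizontal distance between cup_medium and cup_large below 0.012 m and z of cup_medium in the frame of cup_large between 0.005 and 0.011 m and horizontal distance between cup_small and cup_medium below 0.012 m and z of cup_small in the frame of cup_medium between 0.005 and 0.011 m and horizontal distance between cup_tiny and cup_small below 0.012 m and z of cup_tiny in the frame of cup_small between 0.005 and 0.011 m); the robot touches nothing.
It fails at once if the tub, carton or hole punch is pushed more than 25 mm (distance of any of tub, carton, hole_punch from where it was at the start of the episode above 0.025 m).
It fails at once if a cup is dropped or flung (moving faster than 0.7 m/s, as after a free fall of 25 mm, with nothing holding it) ((linear speed of cup_large above 0.7 m/s and contact force between cup_large and anything else below 0.05 N) or (linear speed of cup_medium above 0.7 m/s and contact force between cup_medium and anything else below 0.05 N) or (linear speed of cup_small above 0.7 m/s and contact force between cup_small and anything else below 0.05 N) or (linear speed of cup_tiny above 0.7 m/s and contact force between cup_tiny and anything else below 0.05 N)).
It also fails if it takes over 128 s, if anything falls off the work surface, if the arm or the gripper's body presses on something with over 40 N, if the wrist force passes 120 N, or if a joint passes its speed limit or range.

ROBOT

A 6-joint arm with a two-finger parallel gripper is mounted at the origin on the work surface. World frame = base frame: x ahead of the robot, y to its left, z up, the work surface at z = 0. Lengths are in mm, angles in rad, forces in N, time in s.
With the tool pointing down it reaches from about 350 to 975 mm from the base axis. Payload 7.1 kg.
Tool frame: the origin (TCP) lies on the centre line of the jaws, within the pads' length; the fingertips stand 17 mm ahead of it and the grasp point (between the pads) lies 2 mm behind it (tip_extent is the distance from the TCP to the fingertips, in mm); z points along the fingers, y is the line along which they close (so a half turn about z gives the same grasp; the last joint's range is limited). The gripper opens to 88 mm and grips with 3 to 60 N. Pads are 20 mm wide; open, the fingers measure 115 mm over their backs; the gripper's body (75 mm by 178 mm) begins 61 mm behind the grasp point.
Start: joints at [1.241, 0.423, 1.63, -0, 1.089, -0.019], TCP at [191.106, 595.049, 239.675] pointing down, gripper open.
Joint ranges: [-3, 3], [-0.9, 2.11], [0.09, 2.58], [-1.31, 4.45], [0.11, 2.69], [-2.54, 2.54]. Speed limits (rad/s): [2.39, 2.39, 3.01, 3.14, 3.14, 3.14].

INTERFACE

Orientations are given as a rotation vector (axis times angle).
In Python, from workcell import get_obs, get_image, camera_model, close_job, look_for, outline_of, pinpoint, tip_extent gives the robot as it stands.
- The arm moves only by the shell command python3 -m jog 'ROWS'. ROWS is text: rows parted by semicolons, each of 7 numbers parted by spaces: the shift along the tool's x, y, z as a fraction of full scale, then the turn, a rotation vector about the tool's x, y, z as a fraction of full scale, then the closure, from -1 (fully open) to 1 (shut). A call has 1 to 8 rows; each row is the pose to reach, as a shift and turn from the pose commanded when the call began, along the tool's axes at that moment; what a row does not reach only later rows make up. Full scale, the value 1, is 0.2 m for a shift and 30 degrees for a turn. A row lasts 1/10 s, in which the tool goes at most 50 mm and 8.59 degrees, less where a joint would pass 70% of its speed; a pose out of reach is approached as far as the arm can. A call with a number of a shift or a turn outside -1 to 1 is refused whole. A call with a gripper value outside its range is refused whole. The fingers move at their own pace and stop on an object; the grip force is fixed at half the most. Time passes only in rows, so rows that repeat a pose let the fingers close. It gives the time, the measured TCP pose, the force, the opening and the grip force at its end, in the units of the state.
- get_obs(): the state, without advancing time (a new reading comes with each control period).
- get_image(name): name is "side" or "top" or "wrist"; returns the picture (400x640x3 uint8, red, green, blue); there is no depth.
- camera_model(name): a dict with "fx", "fy", "cx", "cy" (pixels), "origin" and "orientation" of the camera in the world; the wrist camera has in their place "tool_from_camera" (4x4, takes a point from camera to tool coordinates, whose origin is the TCP and whose axes are the flange's). Camera axes: x right, y down, z forward; pixel columns grow to the right and rows downward; lengths in mm; the calibration is good to about 2 mm. A picture is of the moment at which its call begins: read the wrist's pose just before it. camera_model takes no time and is no camera call.
- close_job(): hands the job in; it is judged then, once.
Trained networks look in the newest picture that a camera, given by its name, has taken for a name from the list of things; names that differ only in an ending like _2 or _b are one class to them, and where a whole thing is asked for, a point or a joint stands for the part that bears it (a point fixed in the world has none). Each returns a list of dicts, best first, with "confidence" (0 to 1); they miss things now and then, are a little off and sometimes report something else, mostly with a low value. They report only what shows in the picture. A call takes as long as a camera call.
- look_for(target, camera): "xyz" ([x, y, z] in mm, in the coordinates of the camera as it stood for that picture, good to about 4 mm: the middle of the surface that is visible of it).
- outline_of(target, camera): "mask" (400x640 bool, what is visible of it).
- pinpoint(target, camera): "xyz" ([x, y, z] in mm, in the coordinates of the camera as it stood for that picture, good to about 4 mm: a listed point, or the origin of a listed thing).
The state is a dict: "t": time; "qpos": joint angles; "qvel": joint speeds; "joint_torque": joint torques, N m; "ee_pos": TCP position; "orientation": TCP orientation; "ft_force": force on the tool from outside, world axes, zero at the start; "moment": the same for the moment, N m; "width": finger opening in mm; "grasp_force": force on a finger pad.
Only numpy, scipy, OpenCV 4.12 (cv2) and the standard library are available. Lean on these libraries where they do the work, as an engineer would, in place of code of your own. Each camera call takes 0.05 s, during which the arm holds its last target. There are 200 camera calls.

## Working session

There is one attempt and no reset: what is moved stays moved. The work goes in short steps, Python scripts to look and compute and a shell command to move; the robot and the scene stay as the last step left them, time stands still between calls to the robot, and variables do not carry over. Pictures are saved under pics/ and viewed, at most 14 in all, crops included, and the job is handed in when it is done.

```bash
mkdir -p pics
cat > h.py <<'E'
import numpy as np, cv2
from scipy.spatial.transform import Rotation as R
from workcell import *
def T(cam,obs=None):
    m=camera_model(cam); M=np.eye(4)
    if cam=="wrist":
        o=obs or get_obs(); B=np.eye(4); B[:3,:3]=R.from_rotvec(o["orientation"]).as_matrix(); B[:3,3]=o["ee_pos"]
        return B@np.array(m["tool_from_camera"])
    q=np.array(m["orientation"])
    M[:3,:3]=q if q.shape==(3,3) else R.from_rotvec(q).as_matrix(); M[:3,3]=m["origin"]; return M
def w(cam,p,obs=None): return (T(cam,obs)@np.r_[p,1])[:3]
def ray(cam,u,v,z,obs=None):
    m=camera_model(cam);M=T(cam,obs);d=M[:3,:3]@[(u-m["cx"])/m["fx"],(v-m["cy"])/m["fy"],1]
    return M[:3,3]+d*(z-M[2,3])/d[2]
def save(cam,n):
    im=get_image(cam); cv2.imwrite(f"pics/{n}.png",im[:,:,::-1]); return im
E
python3 - <<'E'
from h import *
np.set_printoptions(precision=1,suppress=True)
o=get_obs();print(o["ee_pos"],o["orientation"],o["width"],o["t"])
for c in("top","side"):
    print(c,camera_model(c)); save(c,c+"0")
    for n in["cup_large","cup_medium","cup_small","cup_tiny","saucer","tub","carton","hole_punch"]:
        print(n,[(w(c,r["xyz"]),round(r["confidence"],2)) for r in pinpoint(n,c)[:2]])
print(camera_model("wrist"),get_obs()["t"])
E
```

```text
[190.9 594.6 238.9] [-0.5 -3.1  0. ] 87.7883624695635 0.0
top {'fx': 401.27111829741506, 'fy': 401.27111829741506, 'cx': 322.44236921001334, 'cy': 202.23141967101537, 'origin': array([ 356.9,    0.5, 1004.6]), 'orientation': array([-2.1,  2.1, -0.2])}
cup_large [(array([472.5, 368.4,  -2.2]), 0.65), (array([ 438.5, -376. ,   -3.6]), 0.41)]
cup_medium [(array([500.6, 188. ,   1.4]), 0.85)]
cup_small [(array([ 440.3, -371.9,   -1.3]), 0.75)]
cup_tiny [(array([ 515.1, -174.2,   -2. ]), 0.64)]
saucer [(array([562.7,  -2.7,   2.2]), 0.61)]
tub [(array([710.7, 300.4,  -1.5]), 0.73)]
carton [(array([369.2,   5.7,   1.7]), 0.87)]
hole_punch [(array([710.7, 297.5,  -1.3]), 0.62)]
side {'fx': 427.09835661638544, 'fy': 427.09835661638544, 'cx': 319.321775416971, 'cy': 204.6161421329423, 'origin': array([ 131.8, -510.9,  785.9]), 'orientation': array([-2.3,  0.8, -0.3])}
cup_large [(array([473.3, 369. ,   2.9]), 0.69), (array([368.3,   6.7,   3.2]), 0.53)]
cup_medium [(array([497.7, 182.6,  -3. ]), 0.7)]
cup_small [(array([ 441.7, -375.6,   -1.3]), 0.86)]
cup_tiny [(array([ 510.6, -171.5,   -3.8]), 0.7)]
saucer [(array([561.4,  -2.7,   0.6]), 0.92)]
tub [(array([707.1, 308.2,   4. ]), 0.59)]
carton [(array([367. ,   9.3,   3.2]), 0.74)]
hole_punch [(array([ 712.4, -299.5,    1.5]), 0.63)]
{'fx': 294.4888668601203, 'fy': 294.4888668601203, 'cx': 323.2132208782577, 'cy': 202.69567931122742, 'tool_from_camera': array([[  -0. ,   -1. ,   -0.2,   66.4],
       [   1. ,   -0. ,    0. ,    0.9],
       [  -0. ,   -0.2,    1. , -144. ],
       [   0. ,    0. ,    0. ,    1. ]])} 0.9
```

View pics/top0.png

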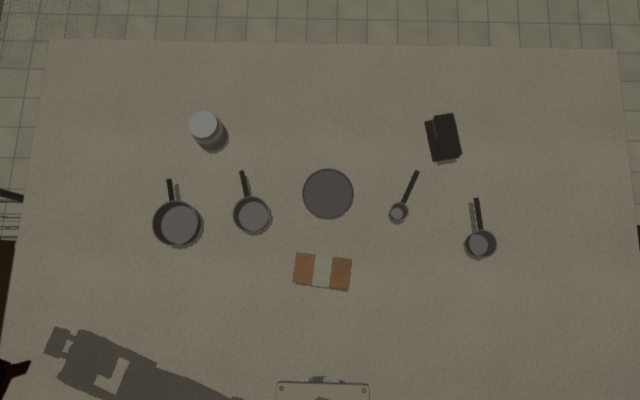

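View pics/side0.png

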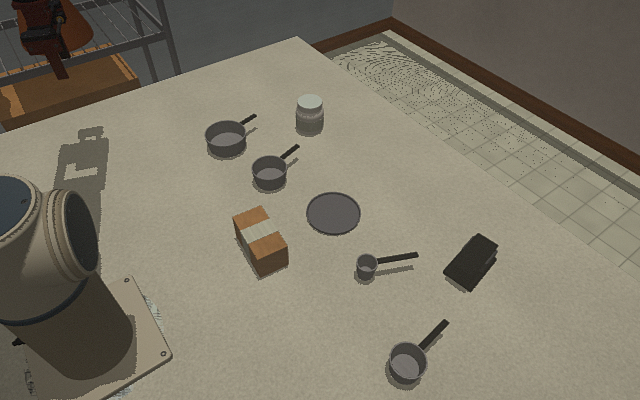

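The top view shows, left to right: large cup (178,224), medium (252,214), saucer (328,193), tiny (399,212) and small (480,243). All the handles point roughly toward +x, and the network positions agree between the two cameras. Next I'll fit cup poses to the masks by matching silhouettes.

```bash
cat >> h.py <<'E'
from scipy.optimize import minimize
D=dict(cup_large=(50,56),cup_medium=(39,45),cup_small=(28,34),cup_tiny=(17,23))
def proj(M,m,P):
    c=(np.asarray(P)-M[:3,3])@M[:3,:3]; return np.c_[m["fx"]*c[:,0]/c[:,2]+m["cx"],m["fy"]*c[:,1]/c[:,2]+m["cy"]]
a=np.linspace(0,2*np.pi,40)
def circ(r,z): return np.c_[r*np.cos(a),r*np.sin(a),0*a+z]
def sil(n,M,m,p,z0=0,S=4):
    c,s=np.cos(p[2]),np.sin(p[2]); G=lambda P:P@np.array([[c,s,0],[-s,c,0],[0,0,1]])+[p[0],p[1],z0]
    if n=="saucer": parts=[np.r_[circ(66,0),circ(66,10)]]
    else:
        f,r=D[n]; parts=[np.r_[circ(f,0),circ(r,46)],np.array([[x,y,z] for x in(r-4,112) for y in(-6,6) for z in(40,46)],float)]
    im=np.zeros((400*S,640*S),np.uint8)
    for P in parts: cv2.fillConvexPoly(im,cv2.convexHull(((proj(M,m,G(P))+.5)*S).astype(np.int32)),255)
    return cv2.resize(im,(640,400),interpolation=cv2.INTER_AREA)/255.
def fit(n,views,p0,z0=0):
    def cost(p): return sum(np.abs(sil(n,M,m,p*[1,1,.01],z0)-k).sum()/k.sum() for M,m,k in views)
    s=np.array(p0)*[1,1,100]
    r=minimize(cost,s,method="Nelder-Mead",options=dict(initial_simplex=s+np.array([[0,0,0],[8,0,0],[0,8,0],[0,0,15]])))
    return r.x*[1,1,.01],r.fun/len(views)
E
cat > f1.py <<'E'
from h import *
np.set_printoptions(precision=3,suppress=True)
for c in("top","side"): get_image(c)
P=dict(cup_large=(473,369,.2),cup_medium=(499,185,.2),cup_small=(441,-374,.1),cup_tiny=(513,-173,-.4),saucer=(562,-3,0))
for n,p in P.items():
    V=[];
    for c in("top","side"):
        M=T(c);m=camera_model(c);s0=sil(n,M,m,p)>.5
        L=[r["mask"] for r in outline_of(n,c)]
        L=[k for k in L if (k&s0).sum()>.4*s0.sum()]
        if L: V.append((M,m,L[0])); print(n,c,*[x if i else x for i,x in enumerate(fit(n,V[-1:],p))])
    if len(V)>1: print("  both",fit(n,V,p))
print(get_obs()["t"])
E
python3 f1.py
```

```text
cup_large top [472.056 366.677   0.232] 0.041344655016818437
cup_large side [474.075 365.861   0.244] 0.06794478527607362
  both (array([472.197, 366.951,   0.224]), np.float64(0.05796616128290267))
cup_medium top [498.022 184.448   0.264] 0.05707497861826475
cup_medium side [499.083 184.711   0.275] 0.03453696630167218
  both (array([498.788, 184.432,   0.271]), np.float64(0.04736617063234948))
cup_small top [ 439.983 -372.849    0.098] 0.0703683761834253
cup_small side [ 440.58  -373.902    0.094] 0.05440931372549019
  both (array([ 440.648, -373.746,    0.098]), np.float64(0.071503424081303))
cup_tiny top [ 513.804 -174.929   -0.422] 0.08090646094503376
cup_tiny side [ 515.73  -174.747   -0.432] 0.1767368675865408
  both (array([ 514.069, -174.521,   -0.431]), np.float64(0.13009715624764376))
saucer top [560.699  -1.102   0.08 ] 0.03469674270477052
saucer side [562.55   -0.077   0.081] 0.0408987186238371
  both (array([561.687,  -0.836,   0.049]), np.float64(0.03968705669613977))
1.5
```

```bash
cat > go.py <<'E'
# go.py x y z toolxyaw_deg [pitch_deg] : prints shift/turn (fractions of full scale) from pose now
import sys; from h import *
x,y,z,yw=map(float,sys.argv[1:5]); o=get_obs(); B=R.from_rotvec(o["orientation"])
G=R.from_euler("z",yw,degrees=True)*R.from_euler("x",180,degrees=True)
if len(sys.argv)>5: G=G*R.from_euler("y",float(sys.argv[5]),degrees=True)
d=B.inv().apply(np.array([x,y,z])-o["ee_pos"])/200; t=np.degrees((B.inv()*G).as_rotvec())/30
print("t",round(o["t"],2),"pos",np.round(o["ee_pos"],1),"yaw",round(np.degrees(np.arctan2(*B.as_matrix()[[1,0],0])),1),"q6",round(o["qpos"][5],2),"w",round(o["width"],1),"F",np.round(o["ft_force"],1),"g",round(o["grasp_force"],1))
print("shift",np.round(d,3),"turn",np.round(t,3))
E
python3 go.py 560 387.2 120 193.1
```

```text
t 1.5 pos [191.1 595.1 239.7] yaw 162.2 q6 -0.02 w 87.7 F [ 0.1 -0.6  0.1] g 0.0
shift [-2.074 -0.425  0.598] turn [-0.   -0.   -1.03]
```

```bash
python3 -m jog '-1 -.21 .3 0 0 0 -1;-1 -.21 .3 0 0 0 -1;-1 -.21 .3 0 0 0 -1;-1 -.21 .3 0 0 0 -1;-1 -.21 .3 0 0 0 -1;-1 -.21 .3 0 0 0 -1'; python3 -m jog '-1 -.21 .3 0 0 -1 -1;-1 -.21 .3 0 0 -1 -1;-1 -.21 .3 0 0 -1 -1;-1 -.21 .3 0 0 -1 -1;-1 -.21 .3 0 0 -1 -1;-1 -.21 .3 0 0 -1 -1;-1 -.21 .3 0 0 -1 -1'; python3 go.py 560 387.2 41 193.1
python3 - <<'E'
from h import *
o=get_obs(); save("wrist","w1"); M=T("wrist",o);m=camera_model("wrist")
for r in outline_of("cup_large","wrist")[:1]:
    print(r["confidence"],fit("cup_large",[(M,m,r["mask"])],(472.3,366.9,.228)))
E
```

```text
t: 2.1
ee_pos: [369.9, 492.7, 179.0]
orientation: [-0.491, -3.102, 0.002]
ft_force: [-0.1, 0.2, -0.4]
width: 87.7
grasp_force: 0.0
t: 2.8
ee_pos: [544.9, 394.2, 120.2]
orientation: [0.334, -3.124, -0.001]
ft_force: [-0.3, -0.2, 0.1]
width: 87.6
grasp_force: 0.0
t 2.8 pos [544.9 394.2 120.2] yaw -167.8 q6 -1.18 w 87.6 F [-0.3 -0.2  0.1] g 0.0
shift [-0.067 -0.05   0.396] turn [ 0.001 -0.    -0.03 ]
0.8 (array([4.72285868e+02, 3.68126438e+02, 2.31098977e-01]), np.float64(0.038735243579534236))
```

```bash
python3 -m jog '-.067 -.053 .1 0 0 -.03 -1;-.067 -.053 .25 0 0 -.03 -1;-.067 -.053 .396 0 0 -.03 -1;-.067 -.053 .396 0 0 -.03 -1;-.067 -.053 .396 0 0 -.03 -1'; python3 go.py 560 387.9 41 193.1
python3 - <<'E'
from h import *
save("wrist","w2")
E
```

```text
t: 3.4
ee_pos: [560.6, 386.2, 41.1]
orientation: [0.36, -3.12, 0.0]
ft_force: [0.3, 0.2, 1.0]
width: 87.7
grasp_force: 0.0
t 3.4 pos [560.6 386.2  41.1] yaw -166.8 q6 -1.22 w 87.7 F [0.3 0.2 1. ] g 0.0
shift [0.001 0.009 0.   ] turn [-0.    -0.001  0.002]
```

View pics/w2.png

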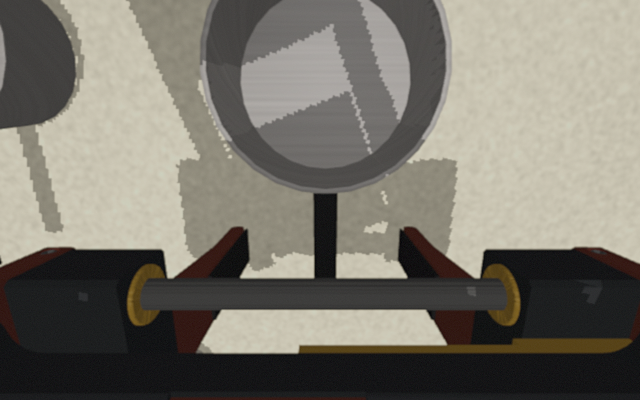

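The handle (col 325) is centred between the fingers (240 and 405). Closing, then a small lift to check for sag.

```bash
python3 -m jog '0 0 0 0 0 0 1;0 0 0 0 0 0 1;0 0 0 0 0 0 1;0 0 0 0 0 0 1;0 0 0 0 0 0 1;0 0 0 0 0 0 1;0 0 0 0 0 0 1;0 0 0 0 0 0 1';  python3 -m jog '0 0 -.02 0 0 0 1;0 0 -.05 0 0 0 1;0 0 -.1 0 0 0 1;0 0 -.2 0 0 0 1;0 0 -.3 0 0 0 1;0 0 -.4 0 0 0 1;0 0 -.4 0 0 0 1'
python3 - <<'E'
from h import *
o=get_obs();print(o["moment"]); save("wrist","w3"); save("side","s3")
E
```

```text
t: 4.25
ee_pos: [561.6, 385.1, 40.4]
orientation: [0.358, -3.121, 0.0]
ft_force: [-1.4, -0.1, 0.5]
width: 27.1
grasp_force: 0.0
t: 4.95
ee_pos: [563.4, 386.4, 124.1]
orientation: [-0.358, 3.116, 0.004]
ft_force: [0.2, 0.3, -2.4]
width: 11.6
grasp_force: 30.0
[ 0.09899014 -0.25018486  0.0302683 ]
```

View pics/w3.png

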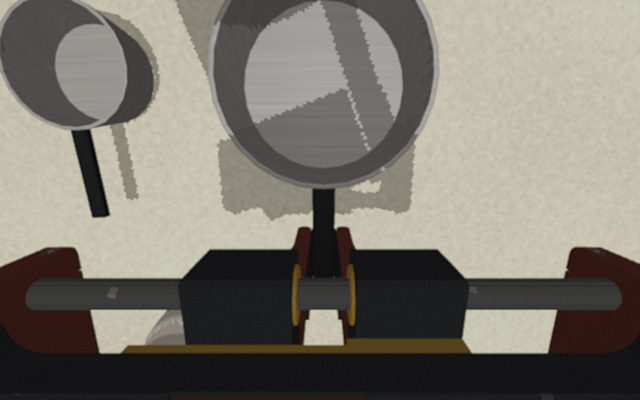

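```bash
python3 go.py 640 60 125 220
```

```text
t 5.05 pos [561.7 385.3 120.9] yaw -166.9 q6 -1.22 w 11.2 F [-0.2 -0.1 -2.8] g 30.0
shift [-0.013 -1.673 -0.021] turn [ 0.     0.002 -0.897]
```

```bash
cat >> h.py <<'E'
def Tobj(o,q): # cup pose in world from tool; q=[x along handle at TCP, lateral, height of cup-z at TCP, pitch deg (+ = cup sags, rotated about tool y), roll deg, yaw deg]
    B=np.eye(4);B[:3,:3]=R.from_rotvec(o["orientation"]).as_matrix();B[:3,3]=o["ee_pos"]
    C=np.eye(4);C[:3,:3]=(R.from_euler("xyz",[q[4],q[3],q[5]],degrees=True)*R.from_euler("y",180,degrees=True)).as_matrix()
    # cup x -> -tool x, cup z -> -tool z
    C[:3,3]=-C[:3,:3]@np.array([q[0],q[1],q[2]]); return B@C
def sil3(n,M,m,C,S=4,handle=True):
    f,r=D[n];parts=[np.r_[circ(f,0),circ(r,46)]]
    if handle: parts.append(np.array([[x,y,z] for x in(r-4,112) for y in(-6,6) for z in(40,46)],float))
    im=np.zeros((400*S,640*S),np.uint8)
    for P in parts: cv2.fillConvexPoly(im,cv2.convexHull(((proj(M,m,P@C[:3,:3].T+C[:3,3])+.5)*S).astype(np.int32)),255)
    return cv2.resize(im,(640,400),interpolation=cv2.INTER_AREA)/255.
def held(n,o,views,q0=(90,0,41,0,0,0),free=(0,1,2,3,5)):
    free=list(free)
    def full(v): q=np.array(q0,float);q[free]=v;return q
    def cost(v):
        C=Tobj(o,full(v));return sum((np.abs(sil3(n,M,m,C)-k)*ok).sum()/k.sum() for M,m,k,ok in views)
    s=np.array(q0,float)[free];st=np.eye(len(free))*5
    r=minimize(cost,s,method="Nelder-Mead",options=dict(initial_simplex=np.vstack([s,s+st]),maxfev=600))
    return full(r.x),r.fun/len(views)
def lookheld(n,cams=("wrist","side","top")):
    o=get_obs();V=[]
    for c in cams:
        get_image(c);M=T(c,o);m=camera_model(c)
        L=outline_of(n,c); s0=sil3(n,M,m,Tobj(o,(90,0,41,0,0,0)))>.5
        L=[k["mask"] for k in L if (k["mask"]&s0).sum()>.3*s0.sum()]
        if not L: print("no",c);continue
        ok=np.ones((400,640))
        if c=="wrist": ok[225:]=0
        else: # ignore handle zone
            h=(s0&~(sil3(n,M,m,Tobj(o,(90,0,41,0,0,0)),handle=False)>.3)).astype(np.uint8); ok=1-cv2.dilate(h,np.ones((9,9)))
        V.append((M,m,L[0],ok)); print(c,round(L[0].sum()/s0.sum(),2),*[np.round(x,2) for x in held(n,o,V[-1:])])
    q,f=held(n,o,V);print("all",np.round(q,1),round(f,3));C=Tobj(o,q)
    print("cup origin",np.round(C[:3,3],1),"yaw",round(np.degrees(np.arctan2(C[1,0],C[0,0])),1),"tiltz",np.round(np.degrees(C[:2,2]),1));return q,C
E
python3 -c "
from h import *
lookheld('cup_large')"
```

```text
wrist 0.86 [92.39 -1.23 50.4  -3.02  0.    0.12] 0.01
side 0.95 [92.65  0.71 44.58 -3.85  0.   -1.24] 0.03
top 0.89 [91.42 -3.13 49.37 -5.67  0.   -1.17] 0.03
all [91.2 -2.  49.3 -3.3  0.  -0.6] 0.03
cup origin [475.6 366.4  66.3] yaw 13.7 tiltz [-3.3 -0.8]
```

```bash
python3 -m jog '0 -.05 -.04 0 0 0 1;0 -.15 -.1 0 0 -.05 1;-.01 -.3 -.12 0 0 -.13 1;-.01 -.45 -.12 0 0 -.22 1;-.02 -.6 -.12 0 0 -.31 1;-.02 -.74 -.12 0 0 -.39 1;-.02 -.83 -.12 0 0 -.45 1;-.02 -.86 -.12 0 0 -.45 1'; python3 go.py 631.3 57.8 145 220
```

```text
t: 6.15
ee_pos: [604.9, 216.2, 144.9]
orientation: [-0.719, 3.058, -0.0]
ft_force: [-0.9, 0.2, -2.3]
width: 11.6
grasp_force: 30.0
t 6.15 pos [604.9 216.2 144.9] yaw -153.5 q6 -1.71 w 11.6 F [-0.9  0.2 -2.3] g 30.0
shift [ 0.235 -0.768 -0.   ] turn [-0.001 -0.    -0.451]
```

```bash
python3 -m jog '.02 -.05 0 0 0 0 1;.05 -.16 0 0 0 -.06 1;.09 -.3 0 0 0 -.15 1;.14 -.45 0 0 0 -.25 1;.18 -.6 0 0 0 -.35 1;.22 -.72 0 0 0 -.43 1;.235 -.768 0 0 0 -.451 1;.235 -.768 0 0 0 -.451 1'; python3 -m jog '0 0 0 0 0 0 1;0 0 0 0 0 0 1'; python3 go.py 631.3 57.8 145 220;python3 -c "
from h import *
lookheld('cup_large')"
```

```text
t: 6.95
ee_pos: [631.3, 59.6, 144.5]
orientation: [-1.074, 2.952, 0.0]
ft_force: [-0.1, 0.1, -2.0]
width: 11.8
grasp_force: 30.0
t: 7.15
ee_pos: [631.0, 61.5, 144.5]
orientation: [1.078, -2.951, -0.001]
ft_force: [0.3, -0.3, -2.2]
width: 11.6
grasp_force: 30.0
t 7.15 pos [631.   61.5 144.5] yaw -139.8 q6 -2.19 w 11.6 F [ 0.3 -0.3 -2.2] g 30.0
shift [ 0.011 -0.015 -0.003] turn [0.001 0.    0.005]
wrist 0.86 [92.09  0.64 47.01 -5.31  0.    1.46] 0.01
side 0.98 [ 9.148e+01  3.500e-01  4.669e+01 -3.010e+00  0.000e+00 -8.000e-02] 0.02
no top
all [91.4  2.1 45.6 -5.1  0.   2. ] 0.032
cup origin [564.    6.1  90.8] yaw 38.2 tiltz [-4.  -3.2]
```

```bash
python3 -m jog '.01 -.012 .03 0 .05 .005 1;.01 -.012 .1 0 .1 .005 1;.01 -.012 .2 0 .133 .005 1;.01 -.012 .3 0 .133 .005 1;.01 -.012 .37 0 .133 .005 1;.01 -.012 .4 0 .133 .005 1;.01 -.012 .4 0 .133 .005 1'; python3 go.py 631.6 58.5 53 220 4;python3 -c "
from h import *
lookheld('cup_large')
save('side','s5')"
```

```text
t: 8.15
ee_pos: [630.5, 57.0, 63.1]
orientation: [1.051, -2.889, 0.036]
ft_force: [0.2, -0.0, -1.8]
width: 11.6
grasp_force: 30.0
t 8.15 pos [630.5  57.   63.1] yaw -140.0 q6 -2.14 w 11.6 F [ 0.2 -0.  -1.8] g 30.0
shift [-0.013  0.002  0.05 ] turn [ 0.002 -0.004 -0.001]
wrist 0.86 [ 9.204e+01 -1.550e+00  4.772e+01 -5.180e+00  0.000e+00 -7.000e-02] 0.01
no side
no top
all [92.  -1.5 47.7 -5.2  0.  -0.1] 0.006
cup origin [ 5.597e+02 -4.000e-01  1.370e+01] yaw 40.0 tiltz [-0.8 -0.7]
```

```bash
python3 -c "
import cv2
im=cv2.imread('pics/s5.png')[120:300,240:460];cv2.imwrite('pics/s5c.png',cv2.resize(im,None,fx=3,fy=3))"
```

```text
(no output)
```

View pics/s5c.png

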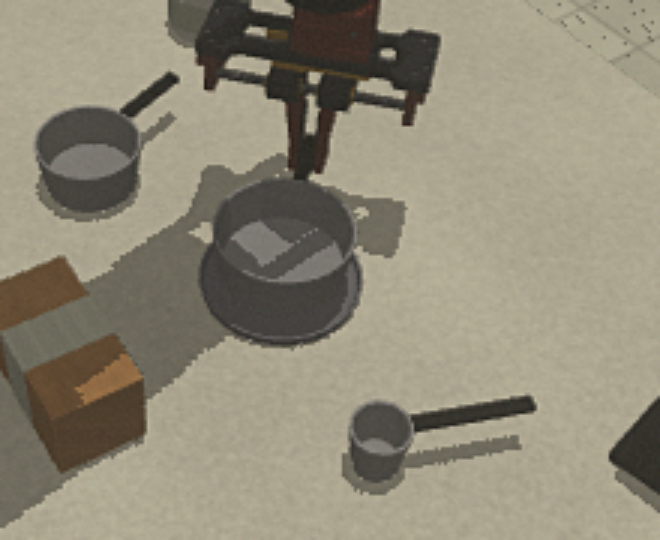

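```bash
python3 -m jog '-.012 0 .01 0 0 0 1;-.012 0 .02 0 0 0 1;-.012 0 .03 0 0 0 1;-.012 0 .036 0 0 0 1;-.012 0 .04 0 0 0 1;-.012 0 .04 0 0 0 1'; python3 -m jog '0 0 .004 0 0 0 1;0 0 .008 0 0 0 1;0 0 .008 0 0 0 1'
```

```text
t: 9.1
ee_pos: [632.4, 58.2, 56.1]
orientation: [1.051, -2.89, 0.037]
ft_force: [-1.1, -0.1, -1.5]
width: 11.4
grasp_force: 30.0
t: 9.4
ee_pos: [632.4, 58.2, 54.6]
orientation: [1.051, -2.891, 0.037]
ft_force: [-0.0, 0.0, -2.2]
width: 11.6
grasp_force: 30.0
```

```bash
for i in 1; do python3 -m jog '0 0 .004 0 0 0 1;0 0 .007 0 0 0 1;0 0 .007 0 0 0 1' | grep -E 'ee|ft'; done; python3 -m jog '0 0 .004 0 0 0 1;0 0 .007 0 0 0 1;0 0 .007 0 0 0 1'|grep -E 'ee|ft'; python3 -c "
from h import *
lookheld('cup_large',('wrist',))"
```

```text
ee_pos: [632.4, 58.1, 53.3]
ft_force: [-0.2, -0.0, -1.5]
ee_pos: [632.7, 58.2, 52.2]
ft_force: [0.7, 1.1, -0.3]
wrist 0.86 [91.97 -1.29 49.64 -3.98  0.    0.15] 0.01
all [92.  -1.3 49.6 -4.   0.   0.1] 0.007
cup origin [5.613e+02 3.000e-01 2.500e+00] yaw 39.8 tiltz [-0.  0.]
```

```bash
python3 -m jog '0 0 .005 0 0 0 1;0 0 .005 0 0 0 1'|grep -E 'ee|ft'; python3 -m jog '0 0 .005 0 0 0 .3;0 0 .005 0 0 0 .3;0 0 .005 0 0 0 .3;0 0 .005 0 0 0 .3;0 0 .005 0 0 0 .3'; python3 -m jog '0 0 -.1 0 0 0 .3;0 0 -.25 0 0 0 .3;0 0 -.4 0 0 0 .3;0 0 -.4 0 -.133 0 .3'; python3 -c "
from h import *
o=get_obs()
for c in ('top','side','wrist'):
    save(c,c+'6');M=T(c,o);m=camera_model(c)
    for r in outline_of('cup_large',c)[:2]: print(c,r['confidence'],r['mask'].sum(),fit('cup_large',[(M,m,r['mask'])],(561.6,0,.7),4))
"; python3 go.py 585.3 208.5 125 195.5
```

```text
ee_pos: [633.2, 58.4, 51.6]
ft_force: [0.6, 1.8, 4.7]
t: 10.8
ee_pos: [632.1, 57.9, 49.8]
orientation: [1.051, -2.89, 0.037]
ft_force: [-0.5, 0.1, 0.1]
width: 30.7
grasp_force: 0.0
t: 11.2
ee_pos: [640.5, 62.8, 134.1]
orientation: [-1.073, 2.943, -0.003]
ft_force: [-0.2, 0.4, -0.1]
width: 30.8
grasp_force: 0.0
top 0.52 143 (array([575.38021229,  -9.67089235,   0.80119751]), np.float64(11.264774441245029))
side 0.89 1844 (array([562.47931707,  -0.66129511,   0.69440759]), np.float64(0.03423716558206796))
wrist 0.65 21171 (array([566.25370425,   1.63158109,   0.69495926]), np.float64(0.01152612573062856))
t 11.5 pos [636.1  61.5 129. ] yaw -140.0 q6 -2.19 w 30.8 F [ 1.  -0.  -0.1] g 0.0
shift [-0.277  0.726  0.02 ] turn [ 0.    -0.004  0.816]
```

```bash
python3 -m jog '-.277 .726 .02 0 0 .2 -1;-.277 .726 .02 0 0 .5 -1;-.277 .726 .02 0 0 .816 -1;-.277 .726 .02 0 0 .816 -1;-.277 .726 .02 0 0 .816 -1;-.277 .726 .02 0 0 .816 -1;-.277 .726 .02 0 0 .816 -1;-.277 .726 .02 0 0 .816 -1' | grep ee; python3 -c "
from h import *
get_image('wrist');o=get_obs();get_image('wrist');M=T('wrist',o);m=camera_model('wrist')
for r in outline_of('cup_medium','wrist')[:1]:
    print(r['confidence'],fit('cup_medium',[(M,m,r['mask'])],(498.6,184.5,.27)))
"; python3 go.py 585.3 208.5 41 195.5
```

```text
ee_pos: [586.1, 207.3, 125.6]
0.83 (array([4.98344647e+02, 1.85650633e+02, 2.72715170e-01]), np.float64(0.034730686779577316))
t 12.45 pos [586.  207.6 125.8] yaw -164.6 q6 -1.52 w 88.0 F [0.2 1.4 0.2] g 0.0
shift [0.002 0.005 0.424] turn [-0.     0.    -0.002]
```

```bash
python3 -m jog '.002 .008 .1 0 0 0 -1;.002 .008 .25 0 0 0 -1;.002 .008 .38 0 0 0 -.5;.002 .008 .424 0 0 0 0;.002 .008 .424 0 0 0 .3;.002 .008 .424 0 0 0 .3;.002 .008 .424 0 0 0 .3'|grep ee; python3 -m jog '0 0 0 0 0 0 1;0 0 0 0 0 0 1;0 0 0 0 0 0 1;0 0 0 0 0 0 1;0 0 0 0 0 0 1;0 0 0 0 0 0 1'; python3 go.py 585.2 209.2 41 195.5
```

```text
ee_pos: [585.9, 210.1, 42.4]
t: 13.75
ee_pos: [584.9, 209.9, 41.0]
orientation: [-0.423, 3.113, -0.0]
ft_force: [-0.5, 0.1, 1.1]
width: 11.2
grasp_force: 30.0
t 13.75 pos [584.9 209.9  41. ] yaw -164.5 q6 -1.52 w 11.2 F [-0.5  0.1  1.1] g 30.0
shift [-0.    -0.004 -0.   ] turn [-0.  0. -0.]
```

```bash
python3 -m jog '0 0 -.02 0 0 0 1;0 0 -.08 0 0 0 1;0 0 -.2 0 0 0 1;0 0 -.34 0 0 0 1;0 0 -.45 0 0 0 1;0 0 -.5 0 0 0 1;0 0 -.5 0 0 0 1;0 0 -.5 0 0 0 1'|grep -E 'ee|ft|width'; python3 -c "
from h import *
lookheld('cup_medium')"; python3 go.py 652.2 7.3 141 185
```

```text
ee_pos: [584.5, 209.7, 140.5]
ft_force: [0.8, -0.4, -0.4]
width: 11.7
wrist 0.94 [90.97 -0.36 43.68 -0.71  0.    0.34] 0.01
side 0.93 [8.865e+01 1.000e-02 4.443e+01 1.900e-01 0.000e+00 9.100e-01] 0.03
top 0.52 [ 91.28   2.33  54.69 -21.19   0.     2.29] 0.52
all [89.8 -0.5 43.1 -0.6  0.   0. ] 0.241
cup origin [498.2 186.4  96.5] yaw 15.5 tiltz [-0.5 -0.1]
t 14.85 pos [584.4 209.7 140. ] yaw -164.5 q6 -1.52 w 11.5 F [-0.5  0.9 -1.6] g 30.0
shift [-0.056 -1.066 -0.005] turn [-0.001 -0.003  0.35 ]
```

Held level this time. Moving it over the large cup, again with two calls.

```bash
python3 -m jog '0 -.05 0 0 0 0 1;0 -.15 0 0 0 .03 1;-.01 -.3 0 0 0 .08 1;-.02 -.47 0 0 0 .15 1;-.03 -.64 0 0 0 .22 1;-.04 -.79 0 0 0 .28 1;-.05 -.91 0 0 0 .33 1;-.055 -.98 0 0 0 .35 1'|grep ee; python3 -m jog '0 -.06 0 0 0 0 1;0 -.085 0 0 0 0 1;0 -.085 0 0 0 0 1;0 -.085 0 0 0 0 1'|grep ee; python3 go.py 652.2 7.3 141 185;python3 -c "
from h import *
lookheld('cup_medium',('wrist','side'))
for c in ('wrist',):
    o=get_obs();M=T(c,o);m=camera_model(c)
    for r in outline_of('cup_large',c)[:2]: print(c,r['confidence'],r['mask'].sum(),fit('cup_large',[(M,m,r['mask'])],(562,0,.7),4))
"; python3 go.py 652.2 7.3 141 185
```

```text
ee_pos: [648.4, 21.4, 140.8]
ee_pos: [649.0, 7.7, 140.9]
t 16.05 pos [649.    7.7 140.9] yaw -175.0 q6 -1.67 w 11.8 F [-0.4  0.7 -0.5] g 30.0
shift [-0.016 -0.003 -0.   ] turn [ 0.    -0.     0.001]
wrist 0.94 [ 9.084e+01 -9.400e-01  4.546e+01  5.000e-01  0.000e+00 -2.000e-02] 0.01
side 0.94 [88.83  1.65 46.28  2.58  0.    1.63] 0.03
all [89.8 -1.1 43.3 -0.   0.  -0.2] 0.027
cup origin [559.5   0.7  97.6] yaw 5.2 tiltz [-0. -0.]
t 16.3 pos [649.2   7.6 141. ] yaw -175.0 q6 -1.67 w 11.6 F [-0.2  0.4 -0.8] g 30.0
shift [-0.015 -0.003 -0.   ] turn [-0.     0.     0.002]
```

```bash
python3 -m jog '-.014 0 .03 0 0 0 1;-.014 0 .1 0 0 0 1;-.014 0 .2 0 0 0 1;-.014 0 .29 0 0 0 1;-.014 0 .35 0 0 0 1;-.014 0 .375 0 0 0 1;-.014 0 .375 0 0 0 1'|grep -E 'ee|ft'; python3 -m jog '0 0 .01 0 0 0 1;0 0 .02 0 0 0 1;0 0 .03 0 0 0 1;0 0 .04 0 0 0 1;0 0 .04 0 0 0 1;0 0 .04 0 0 0 1'|grep -E 'ee|ft'; python3 -m jog '0 0 .004 0 0 0 1;0 0 .007 0 0 0 1;0 0 .007 0 0 0 1'|grep -E 'ee|ft'
```

```text
ee_pos: [651.6, 7.2, 64.9]
ft_force: [-0.6, 0.3, -1.3]
ee_pos: [652.1, 7.2, 58.0]
ft_force: [-0.7, -0.1, -1.6]
ee_pos: [652.1, 7.2, 56.5]
ft_force: [-0.2, -0.0, -0.9]
```

```bash
python3 -m jog '0 0 .005 0 0 0 1;0 0 .005 0 0 0 1;0 0 .005 0 0 0 1'|grep -E 'ee|ft'; python3 -m jog '0 0 .005 0 0 0 1;0 0 .005 0 0 0 1;0 0 .005 0 0 0 1'|grep -E 'ee|ft';python3 -m jog '0 0 .005 0 0 0 1;0 0 .005 0 0 0 1;0 0 .005 0 0 0 1'|grep -E 'ee|ft'; python3 -c "
from h import *
lookheld('cup_medium',('wrist',)); save('wrist','w7')"
```

```text
ee_pos: [652.1, 7.2, 55.5]
ft_force: [0.1, -0.2, -1.1]
ee_pos: [652.1, 7.2, 54.5]
ft_force: [0.3, -0.1, -1.3]
ee_pos: [652.2, 7.2, 53.6]
ft_force: [-0.4, -0.3, -0.6]
wrist 0.95 [90.81 -1.31 46.37  1.35  0.   -0.23] 0.01
all [90.8 -1.3 46.4  1.3  0.  -0.2] 0.007
cup origin [5.606e+02 1.000e-01 9.400e+00] yaw 5.2 tiltz [1.3 0.1]
```

View pics/w7.png

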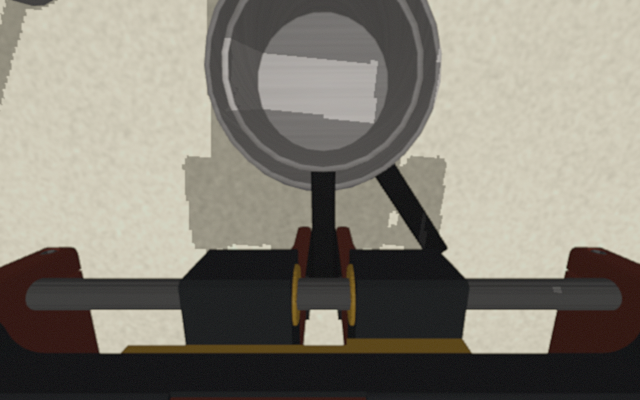

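The medium cup (centre about 322,72) sits concentric inside the large one, with the handles well apart. I'll finish lowering until contact.

```bash
python3 -m jog '0 0 .005 0 0 0 1;0 0 .005 0 0 0 1;0 0 .005 0 0 0 1'|grep -E 'ee|ft'; python3 -m jog '0 0 .005 0 0 0 1;0 0 .005 0 0 0 1;0 0 .005 0 0 0 1'|grep -E 'ee|ft'
```

```text
ee_pos: [652.4, 7.2, 52.8]
ft_force: [0.8, 0.5, 1.9]
ee_pos: [652.9, 7.3, 52.2]
ft_force: [1.8, -0.6, 5.2]
```

Contact, pressing at about 7 N. Release, back off upward, verify, and head to the small cup.

```bash
python3 -m jog '0 0 0 0 0 0 .4;0 0 0 0 0 0 .4;0 0 0 0 0 0 .4;0 0 0 0 0 0 .4;0 0 0 0 0 0 .4;0 0 0 0 0 0 .4'; python3 -m jog '0 0 -.1 0 0 0 .4;0 0 -.25 0 0 0 .4;0 0 -.4 0 0 0 .4;0 0 -.4 0 0 0 .4;0 0 -.4 0 0 0 .4;0 0 -.4 0 0 0 .4'|grep ee; python3 -c "
from h import *
o=get_obs()
for c in ('wrist','side'):
    save(c,c+'8');M=T(c,o);m=camera_model(c)
    for n,z in (('cup_large',4),('cup_medium',12)):
        for r in outline_of(n,c)[:1]: print(c,n,r['confidence'],r['mask'].sum(),fit(n,[(M,m,r['mask'])],(561.6,0,.7 if z==4 else .09),z))
"; python3 go.py 529.9 -364.8 130 185.6
```

```text
t: 20.15
ee_pos: [652.0, 7.2, 51.5]
orientation: [0.137, -3.138, 0.0]
ft_force: [0.4, 0.1, -0.3]
width: 26.3
grasp_force: 0.0
ee_pos: [651.2, 7.2, 130.5]
wrist cup_large 0.6 7374 (array([5.61140524e+02, 3.32516003e-01, 6.96634700e-01]), np.float64(1.9087732733451395))
wrist cup_medium 0.79 15058 (array([5.61904908e+02, 5.50020422e-01, 9.14079337e-02]), np.float64(0.028635159735298024))
side cup_large 0.67 695 (array([561.35007103,  -1.79664576,   0.69178051]), np.float64(1.706153195090986))
side cup_medium 0.98 1149 (array([5.66746827e+02, 1.71900133e+00, 6.69298225e-02]), np.float64(0.1895151794399222))
t 21.05 pos [651.7   7.2 130.8] yaw -175.0 q6 -1.67 w 26.2 F [-0.6 -0.7  0.4] g 0.0
shift [ 0.769 -1.8    0.005] turn [ 0.    -0.002 -0.02 ]
```

```bash
python3 -m jog '.385 -.9 0 0 0 -.01 -1;.385 -.9 0 0 0 -.01 -1;.385 -.9 0 0 0 -.01 -1;.385 -.9 0 0 0 -.01 -1;.385 -.9 0 0 0 -.01 -1;.385 -.9 0 0 0 -.01 -1'|grep ee;python3 -m jog '.385 -.9 0 0 0 -.01 -1;.385 -.9 0 0 0 -.01 -1;.385 -.9 0 0 0 -.01 -1;.385 -.9 0 0 0 -.01 -1;.385 -.9 0 0 0 -.01 -1;.385 -.9 0 0 0 -.01 -1;.385 -.9 0 0 0 -.01 -1'|grep ee; python3 -c "
from h import *
get_image('wrist');o=get_obs();get_image('wrist');M=T('wrist',o);m=camera_model('wrist')
for r in outline_of('cup_small','wrist')[:1]:
    print(r['confidence'],fit('cup_small',[(M,m,r['mask'])],(440.4,-373.5,.097)))
"; python3 go.py 529.9 -364.8 41 185.6
```

```text
ee_pos: [590.8, -179.6, 131.4]
ee_pos: [531.8, -363.2, 131.3]
0.59 (array([ 4.40370250e+02, -3.72055554e+02,  9.39440774e-02]), np.float64(0.05717824331931917))
t 22.5 pos [ 531.8 -363.3  131.5] yaw -174.3 q6 -2.29 w 87.8 F [0.3 0.3 0.6] g 0.0
shift [ 0.01  -0.006  0.453] turn [ 0.001 -0.     0.004]
```

```bash
python3 -m jog '.01 -.003 .1 0 0 0 -1;.01 -.003 .25 0 0 0 -1;.01 -.003 .4 0 0 0 -.5;.01 -.003 .453 0 0 0 0;.01 -.003 .453 0 0 0 .3;.01 -.003 .453 0 0 0 .3;.01 -.003 .453 0 0 0 .3;.01 -.003 .453 0 0 0 .3'|grep -E 'ee|wid'; python3 -m jog '0 0 0 0 0 0 1;0 0 0 0 0 0 1;0 0 0 0 0 0 1;0 0 0 0 0 0 1;0 0 0 0 0 0 1;0 0 0 0 0 0 1'; python3 -m jog '0 0 -.02 0 0 0 1;0 0 -.08 0 0 0 1;0 0 -.2 0 0 0 1;0 0 -.34 0 0 0 1;0 0 -.45 0 0 0 1;0 0 -.55 0 0 0 1;0 0 -.55 0 0 0 1;0 0 -.55 0 0 0 1'|grep -E 'ee|ft|width'; python3 -c "
from h import *
lookheld('cup_small',('wrist','side'))"; python3 go.py 642.2 -41 151 153
```

```text
ee_pos: [529.9, -366.4, 42.4]
width: 43.4
t: 23.9
ee_pos: [529.1, -365.9, 41.0]
orientation: [0.153, -3.138, -0.0]
ft_force: [0.0, 0.5, 0.8]
width: 11.6
grasp_force: 30.0
ee_pos: [529.1, -366.0, 151.4]
ft_force: [-0.6, 0.4, -1.5]
width: 11.5
wrist 0.92 [89.67 -1.27 46.98  0.42  0.    0.19] 0.01
side 0.88 [86.09  0.37 46.29 -5.16  0.    2.06] 0.03
all [89.5 -0.8 43.7 -1.2  0.   0.5] 0.035
cup origin [ 440.8 -373.   105.8] yaw 5.1 tiltz [-1.2 -0.1]
t 24.9 pos [ 528.4 -365.4  149.7] yaw -174.4 q6 -2.29 w 11.7 F [-0.1  0.  -2.4] g 30.0
shift [-0.724  1.559 -0.006] turn [ 0.002 -0.004  1.086]
```

```bash
python3 -m jog '-.02 .05 0 0 0 0 1;-.07 .15 0 0 0 .06 1;-.14 .3 0 0 0 .16 1;-.22 .47 0 0 0 .28 1;-.29 .62 0 0 0 .4 1;-.34 .74 0 0 0 .5 1;-.37 .8 0 0 0 .55 1;-.37 .8 0 0 0 .55 1'|grep ee; python3 go.py 642.2 -40.7 151 153
```

```text
ee_pos: [587.5, -197.0, 150.4]
t 25.7 pos [ 587.5 -197.   150.4] yaw 169.2 q6 -1.73 w 11.7 F [ 0.5 -0.1 -1. ] g 30.0
shift [-0.123  0.819 -0.003] turn [ 0.001 -0.002  0.541]
```

```bash
python3 -m jog '-.01 .05 0 0 0 0 1;-.02 .15 0 0 0 .06 1;-.05 .3 0 0 0 .16 1;-.07 .47 0 0 0 .28 1;-.1 .64 0 0 0 .42 1;-.12 .78 0 0 0 .52 1;-.123 .819 0 0 0 .54 1;-.123 .819 0 0 0 .54 1'|grep ee; python3 -m jog '0 0 0 0 0 0 1;0 0 0 0 0 0 1;0 0 0 0 0 0 1'|grep ee; python3 -c "
from h import *
lookheld('cup_small',('wrist',));c='wrist'
o=get_obs();M=T(c,o);m=camera_model(c)
for r in outline_of('cup_medium',c)[:1]: print(c,r['confidence'],r['mask'].sum(),fit('cup_medium',[(M,m,r['mask'])],(562,0,.09),12))
"; python3 go.py 642.2 -40.7 151 153
```

```text
ee_pos: [642.3, -42.7, 150.7]
ee_pos: [641.9, -44.5, 151.0]
wrist 0.93 [90.1  -0.85 45.2  -0.13  0.    0.17] 0.01
all [90.1 -0.8 45.2 -0.1  0.   0.2] 0.01
cup origin [562.4  -2.4 105.6] yaw -27.3 tiltz [-0.1  0.1]
wrist 0.88 1283 (array([ 6.46808483e+02, -9.62011179e+00,  2.74918879e-01]), np.float64(6.8856937630859045))
t 26.95 pos [642.2 -44.  151. ] yaw 152.9 q6 -1.18 w 11.7 F [ 0.3  1.2 -1.1] g 30.0
shift [0.007 0.015 0.   ] turn [-0.     0.    -0.005]
```

```bash
python3 -m jog '.006 .014 .03 0 0 0 1;.006 .014 .1 0 0 0 1;.006 .014 .2 0 0 0 1;.006 .014 .3 0 0 0 1;.006 .014 .37 0 0 0 1;.006 .014 .4 0 0 0 1;.006 .014 .4 0 0 0 1'|grep -E 'ee|ft'; python3 -m jog '0 0 .01 0 0 0 1;0 0 .02 0 0 0 1;0 0 .03 0 0 0 1;0 0 .035 0 0 0 1;0 0 .035 0 0 0 1;0 0 .035 0 0 0 1'|grep -E 'ee|ft'; python3 -m jog '0 0 .005 0 0 0 1;0 0 .005 0 0 0 1;0 0 .005 0 0 0 1'|grep -E 'ee|ft';python3 go.py 642.2 -40.7 61 153;  python3 -c "
from h import *
lookheld('cup_small',('wrist',));save('wrist','w9')"
```

```text
ee_pos: [641.8, -40.1, 69.6]
ft_force: [0.7, -0.6, -1.6]
ee_pos: [642.6, -40.3, 64.1]
ft_force: [-0.3, -0.2, -1.3]
ee_pos: [642.5, -40.3, 62.9]
ft_force: [0.2, -0.2, -2.6]
t 28.55 pos [642.5 -40.3  62.9] yaw 152.9 q6 -1.18 w 11.4 F [ 0.2 -0.2 -2.6] g 30.0
shift [ 0.    -0.003  0.01 ] turn [-0.     0.    -0.004]
wrist 0.93 [90.16 -0.76 44.64 -0.31  0.    0.24] 0.01
all [90.2 -0.8 44.6 -0.3  0.   0.2] 0.009
cup origin [563.    1.7  17.8] yaw -27.4 tiltz [-0.3  0.1]
```

View pics/w9.png

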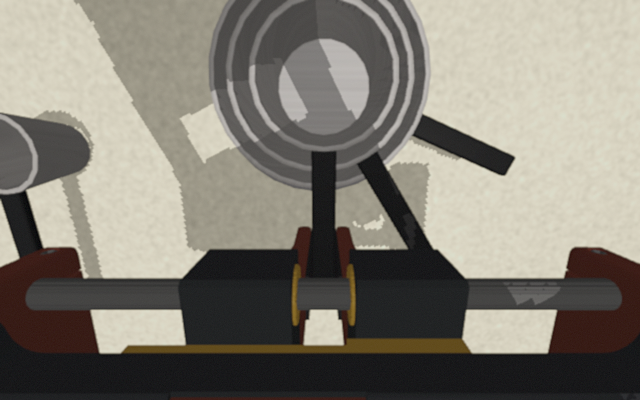

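The three rims are concentric around (322,75) and all three handles are clear of each other. Lowering the last 2 mm or so to contact.

```bash
for k in 1; do python3 -m jog '0 0 .005 0 0 0 1;0 0 .005 0 0 0 1;0 0 .005 0 0 0 1'|grep -E 'ee|ft';done; python3 -m jog '0 0 .005 0 0 0 1;0 0 .005 0 0 0 1;0 0 .005 0 0 0 1'|grep -E 'ee|ft';python3 -m jog '0 0 .004 0 0 0 1;0 0 .004 0 0 0 1;0 0 .004 0 0 0 1'|grep -E 'ee|ft'
```

```text
ee_pos: [642.5, -40.2, 62.0]
ft_force: [0.1, 0.1, -0.9]
ee_pos: [642.7, -40.3, 61.1]
ft_force: [1.0, -0.2, -0.4]
ee_pos: [643.0, -40.4, 60.5]
ft_force: [2.3, -1.5, 3.6]
```

```bash
python3 -m jog '0 0 0 0 0 0 .4;0 0 0 0 0 0 .4;0 0 0 0 0 0 .4;0 0 0 0 0 0 .4;0 0 0 0 0 0 .4;0 0 0 0 0 0 .4'; python3 -m jog '0 0 -.1 0 0 0 .4;0 0 -.25 0 0 0 .4;0 0 -.4 0 0 0 .4;0 0 -.4 0 0 0 .4;0 0 -.4 0 0 0 .4;0 0 -.4 0 0 0 .4'|grep ee; python3 -c "
from h import *
o=get_obs()
for c in ('wrist',):
    save(c,c+'10');M=T(c,o);m=camera_model(c)
    for n,z,y in (('cup_large',4,.7),('cup_medium',12,.09),('cup_small',20,-.47)):
        for r in outline_of(n,c)[:1]: print(c,n,r['confidence'],r['mask'].sum(),fit(n,[(M,m,r['mask'])],(561.6,0,y),z))
"; python3 go.py 596.2 -212 130 155.5
```

```text
t: 30.2
ee_pos: [642.4, -40.2, 60.1]
orientation: [-0.736, -3.054, 0.0]
ft_force: [-0.6, -0.2, -0.2]
width: 26.1
grasp_force: 0.0
ee_pos: [641.6, -40.2, 139.0]
wrist cup_medium 0.83 5894 (array([5.62147733e+02, 2.26657387e-01, 9.22371667e-02]), np.float64(1.4164600757167476))
wrist cup_small 0.64 9226 (array([ 5.63659122e+02,  1.48552157e+00, -4.73130115e-01]), np.float64(0.039971011166226735))
t 31.0 pos [641.8 -40.2 139. ] yaw 152.9 q6 -1.18 w 26.2 F [-0.6  0.4 -0.9] g 0.0
shift [-0.188 -0.869  0.045] turn [-0.001 -0.003 -0.087]
```

Now the tiny cup.

```bash
python3 -m jog '-.188 -.869 .045 0 0 -.087 -1;-.188 -.869 .045 0 0 -.087 -1;-.188 -.869 .045 0 0 -.087 -1;-.188 -.869 .045 0 0 -.087 -1;-.188 -.869 .045 0 0 -.087 -1;-.188 -.869 .045 0 0 -.087 -1;-.188 -.869 .045 0 0 -.087 -1'|grep ee;python3 -c "
from h import *
get_image('wrist');o=get_obs();get_image('wrist');M=T('wrist',o);m=camera_model('wrist')
for r in outline_of('cup_tiny','wrist')[:2]:
    print(r['confidence'],fit('cup_tiny',[(M,m,r['mask'])],(514.3,-174.7,-.427)))
"; python3 go.py 596.2 -212 41 155.5
```

```text
ee_pos: [597.0, -211.0, 130.9]
0.57 (array([ 5.13937530e+02, -1.74367898e+02, -4.23140400e-01]), np.float64(0.05563192105492102))
t 31.85 pos [ 597.2 -210.8  131.2] yaw 155.6 q6 -1.5 w 87.2 F [ 0.6  0.4 -0.9] g 0.0
shift [ 0.002 -0.008  0.451] turn [0.    0.    0.003]
```

```bash
python3 -m jog '.002 -.007 .1 0 0 0 -1;.002 -.007 .25 0 0 0 -1;.002 -.007 .4 0 0 0 -.5;.002 -.007 .451 0 0 0 0;.002 -.007 .451 0 0 0 .3;.002 -.007 .451 0 0 0 .3;.002 -.007 .451 0 0 0 .3;.002 -.007 .451 0 0 0 .3'|grep -E 'ee|wid'; python3 -m jog '0 0 0 0 0 0 1;0 0 0 0 0 0 1;0 0 0 0 0 0 1;0 0 0 0 0 0 1;0 0 0 0 0 0 1;0 0 0 0 0 0 1'; python3 -m jog '0 0 -.02 0 0 0 1;0 0 -.08 0 0 0 1;0 0 -.2 0 0 0 1;0 0 -.34 0 0 0 1;0 0 -.45 0 0 0 1;0 0 -.55 0 0 0 1;0 0 -.55 0 0 0 1;0 0 -.55 0 0 0 1'|grep -E 'ee|ft|width'; python3 -c "
from h import *
lookheld('cup_tiny',('wrist','side'))"; python3 go.py 608 -77.1 151 120
```

```text
ee_pos: [596.8, -213.5, 42.4]
width: 42.9
t: 33.25
ee_pos: [595.9, -213.2, 41.0]
orientation: [0.667, 3.07, -0.0]
ft_force: [-0.9, -0.5, -0.5]
width: 11.7
grasp_force: 30.0
ee_pos: [595.9, -213.2, 151.5]
ft_force: [-0.4, -0.2, -1.2]
width: 11.6
wrist 0.91 [91.5  -0.85 43.54 -1.17  0.    0.12] 0.01
side 0.83 [90.06  0.76 42.95  0.43  0.    0.28] 0.03
all [90.7 -0.9 43.  -0.5  0.   0.1] 0.032
cup origin [ 514.1 -174.9  107.5] yaw -24.6 tiltz [-0.5  0.2]
t 34.25 pos [ 595.1 -212.9  149.7] yaw 155.5 q6 -1.51 w 11.4 F [ 1.4  0.5 -0.3] g 30.0
shift [ 0.223  0.645 -0.006] turn [-0.002 -0.004  1.184]
```

```bash
python3 -m jog '.01 .04 0 0 0 .05 1;.04 .12 0 0 0 .15 1;.08 .24 0 0 0 .35 1;.13 .38 0 0 0 .55 1;.18 .51 0 0 0 .75 1;.21 .6 0 0 0 .9 1;.223 .645 0 0 0 1 1;.223 .645 0 0 0 1 1'|grep ee; python3 -m jog '0 0 0 0 0 .1 1;0 0 0 0 0 .18 1;0 0 0 0 0 .18 1;0 0 0 0 0 .18 1;0 0 0 0 0 .18 1'|grep ee; python3 -c "
from h import *
lookheld('cup_tiny',('wrist',))"; python3 go.py 608 -77.1 151 120
```

```text
ee_pos: [608.4, -76.0, 150.0]
ee_pos: [608.5, -77.7, 150.7]
wrist 0.91 [ 9.182e+01  8.000e-02  4.399e+01 -7.400e-01  0.000e+00  2.500e-01] 0.02
all [91.8  0.1 44.  -0.7  0.   0.2] 0.016
cup origin [563.    1.3 105.5] yaw -60.1 tiltz [-0.3  0.6]
t 35.65 pos [608.7 -77.5 150.9] yaw 120.1 q6 -0.67 w 11.4 F [-0.4  0.7  0. ] g 30.0
shift [ 0.004 -0.002 -0.001] turn [-0.    -0.     0.004]
```

```bash
python3 -m jog '0 0 .03 0 0 0 1;0 0 .1 0 0 0 1;0 0 .18 0 0 0 1;0 0 .26 0 0 0 1;0 0 .33 0 0 0 1;0 0 .36 0 0 0 1;0 0 .36 0 0 0 1'|grep -E 'ee|ft'; python3 -m jog '0 0 .01 0 0 0 1;0 0 .02 0 0 0 1;0 0 .03 0 0 0 1;0 0 .038 0 0 0 1;0 0 .038 0 0 0 1;0 0 .038 0 0 0 1'|grep -E 'ee|ft'; python3 go.py 608 -77.1 69 120;  python3 -c "
from h import *
lookheld('cup_tiny',('wrist',));save('wrist','w11')"
```

```text
ee_pos: [607.9, -77.2, 77.4]
ft_force: [0.3, -0.5, -0.9]
ee_pos: [608.8, -77.3, 71.5]
ft_force: [0.8, 0.5, -1.1]
t 36.95 pos [608.8 -77.3  71.5] yaw 120.1 q6 -0.67 w 11.6 F [ 0.8  0.5 -1.1] g 30.0
shift [ 0.003 -0.003  0.012] turn [0.    0.    0.003]
wrist 0.92 [91.77 -0.16 43.26 -1.12  0.    0.13] 0.02
all [91.8 -0.2 43.3 -1.1  0.   0.1] 0.016
cup origin [563.5   1.5  26.4] yaw -60.0 tiltz [-0.6  1. ]
```

View pics/w11.png

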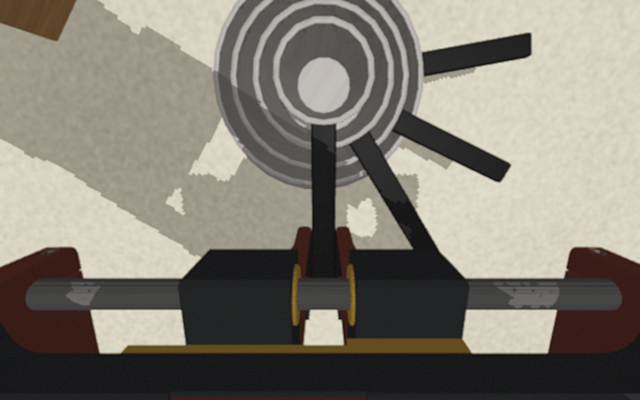

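All four rims are nested and concentric near (322,75). Final lowering follows.

```bash
python3 -m jog '0 0 .005 0 0 0 1;0 0 .007 0 0 0 1;0 0 .007 0 0 0 1'|grep -E 'ee|ft'; python3 -m jog '0 0 .005 0 0 0 1;0 0 .005 0 0 0 1;0 0 .005 0 0 0 1'|grep -E 'ee|ft';python3 -m jog '0 0 .004 0 0 0 1;0 0 .004 0 0 0 1;0 0 .004 0 0 0 1'|grep -E 'ee|ft'
```

```text
ee_pos: [608.7, -77.3, 69.9]
ft_force: [0.4, -0.1, 0.5]
ee_pos: [608.8, -77.3, 69.0]
ft_force: [0.4, 0.6, -0.2]
ee_pos: [609.1, -77.5, 68.5]
ft_force: [0.8, -2.8, 2.8]
```

```bash
python3 -m jog '0 0 0 0 0 0 .4;0 0 0 0 0 0 .4;0 0 0 0 0 0 .4;0 0 0 0 0 0 .4;0 0 0 0 0 0 .4;0 0 0 0 0 0 .4'; python3 -m jog '0 0 -.1 0 0 0 .4;0 0 -.25 0 0 0 .4;0 0 -.4 0 0 0 .4;0 0 -.6 0 0 0 .4;0 0 -.6 0 0 0 .4;0 0 -.6 0 0 0 .4'|grep ee; python3 -c "
from h import *
o=get_obs()
im=save('wrist','w12');im=save('side','s12')[130:290,220:460,::-1]
cv2.imwrite('pics/s12c.png',cv2.resize(im,None,fx=3,fy=3,interpolation=cv2.INTER_CUBIC))
for c in ('wrist',):
    M=T(c,o);m=camera_model(c)
    for r in outline_of('cup_tiny',c)[:1]: print(fit('cup_tiny',[(M,m,r['mask'])],(562,0,-1.05),28))
"
```

```text
t: 38.6
ee_pos: [608.7, -77.3, 68.1]
orientation: [-1.568, -2.722, 0.0]
ft_force: [1.1, -0.6, 0.0]
width: 26.3
grasp_force: 0.0
ee_pos: [609.2, -77.4, 189.1]
(array([563.33134331,   1.89190669,  -1.04482693]), np.float64(0.05080043688562959))
```

View pics/s12c.png

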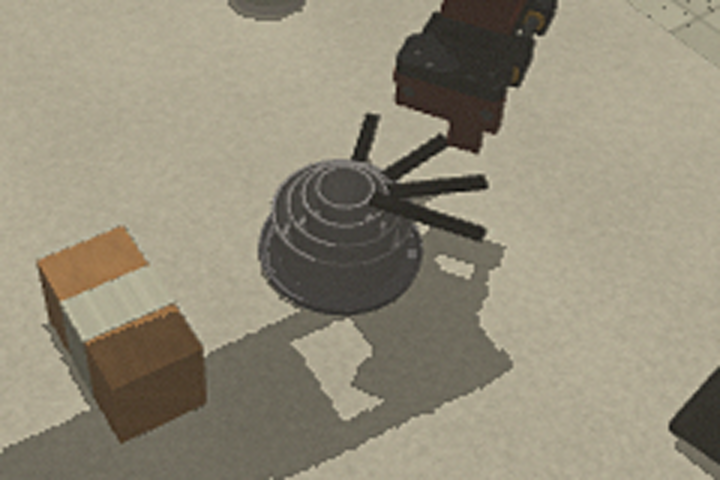

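View pics/w12.png

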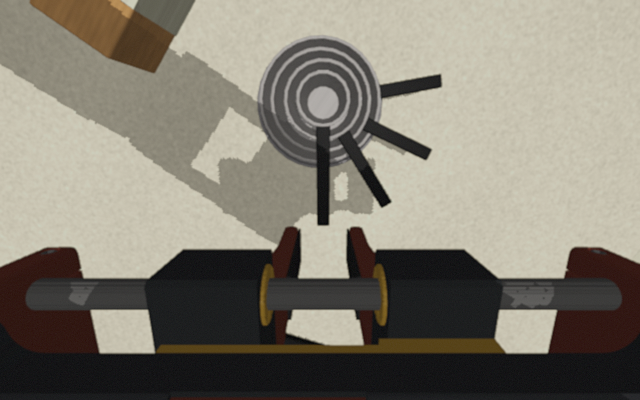

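The nest is concentric and level in the saucer (wrist view 320,100), the gripper is clear, and the carton hasn't moved. Handing in.

```bash
python3 -m jog '0 0 0 0 0 0 .4;0 0 0 0 0 0 .4;0 0 0 0 0 0 .4'|grep ft; python3 -c "
from workcell import *
print(close_job())"
```

```text
ft_force: [-0.4, -0.2, -0.1]
the job is handed in; nothing more can be done
None
```

All four cups are nested in the saucer, released and looking level and concentric in the final pictures, and I handed the job in at about 40 s of the 128 s; `close_job()` gave no verdict.

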